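Unlock the bench drawer with the flat-bladed key

TASK

Take the flat key (the one with the flat upright grip) out of the wooden key block, put it in the lock on top of the grey drawer unit, feel for the slot inside and push the key fully home, then turn it clockwise until the drawer springs out. Leave the key fully home in the lock and let go of it; leave the round-knobbed key in its block.

Things in the scene. Friction and masses are not known exactly. Their poses are not given: they have to be found in the camera images.
- flat_key_grip (a point): Centre of the flat key's grip, an upright black plate 10 mm thick (x), 36 wide (y), 32 high (z up). Below the grip: steel stem 12 mm in diameter, round collar 27 mm in diameter, flat blade. Grip and blade are wide the same way. About 60 g. It stands upright in one of the block's two holes; yaw up to 0.65 rad off the robot's frame. A half turn makes no difference to it.
- flat_key_collar (a point): Centre of the underside of the flat key's collar, 34 mm below the grip's centre; same axes. The steel blade reaches 27 mm below it: 5 mm thick (x), 16 mm wide (y), the last 3 mm 4.2 x 15 mm. The collar rests on the block's top (38 mm high) at the start and on the lock's top face when the key is fully home.
- knob_key_grip (a point): Another key, not for this lock: centre of its round black knob, 32 mm in diameter, 30 mm high, on the same stem and collar, with an 11 mm square shank. It stands in the block's other hole and stays there.
- key_block: Fixed wooden block 56 x 150 x 38 mm (x, y, z), origin at the centre of its underside, z up. Two round holes of 21 mm diameter in its top, 40 mm either side of the centre along y; which key stands in which varies.
- unit: Fixed grey drawer unit, 160 x 170 x 100 mm (x, y, z), origin at the centre of its underside, drawer front towards -x, z up. On its top, 30 mm from the centre towards the front, is a 42 mm square steel lock housing, 6 mm proud.
- keyhole (a point): Centre of the round hole in the top face of the lock housing, 106 mm above the table; axes as the unit's, z up out of the hole. The hole is 20 mm in diameter, 14 mm deep; the blade turns freely in it. At its bottom is the plug: a blade out of line with the slot rests on it, the collar 13 mm above the top face; in line it drops in until the collar rests on the top face.
- plug_face (a point): Centre of the lock plug's brass face, 14 mm below the keyhole; axes are the unit's and do not turn with the plug. In it is an 7 mm wide, 16 mm deep slot, hidden direction along this y give or take 0.45 rad. The blade drops in if within 0.12 rad and has that play in it. Friction about 0.1 N m. Slot turned clockwise (from above) to 1.0 rad from y frees the drawer; stop at 1.4 rad.
- drawer (a joint): How far the drawer stands out, in m: 0 shut and locked; once released a spring pushes it out towards the unit's -x to 0.05, in about 1 s.
There are look-alikes about, which are no part of the job. What is shaped like the part that bears flat_key_grip but purple is not meant.

How it is judged:
By the outcome, as a careful person would: the job done as asked, in the order asked, and still so for the second after the job is handed in, with the robot touching nothing.
It also fails if it takes over 61 s, if anything falls off the work surface, if the arm or the gripper's body presses on something with over 40 N, if the wrist force passes 120 N, or if a joint passes its speed limit or range.

ROBOT

A 6-joint arm with a two-finger parallel gripper is mounted at the origin on the work surface; the furniture and walls round the work are solid. World frame = base frame: x ahead of the robot, y to its left, z up, the work surface at z = 0. Lengths are in m, angles in rad, forces in N, time in s.
With the tool pointing down it reaches from about 0.35 to 0.85 m from the base axis. Payload 8.1 kg.
Tool frame: the origin (TCP) lies at the very end of the fingers, on their centre line; the grasp point (between the pads) lies 19 mm behind it; z points along the fingers, y is the direction in which the jaws open and shut (so a half turn about z gives the same grasp; the last joint's range is limited). The gripper opens to 93 mm and grips with 3 to 60 N. Pads are 15 mm wide; open, the fingers measure 128 mm over their backs; the gripper's body (75 mm by 188 mm) begins 65 mm behind the grasp point.
Start: joints at [-1.28, 0.13, 1.488, -0, 1.523, -0.085], TCP at [0.22, -0.558, 0.219] pointing down, gripper open.
Joint ranges: [-2.96, 2.96], [-0.89, 2.26], [0.02, 2.5], [-1.34, 4.48], [0, 2.73], [-2.66, 2.66]. Speed limits (rad/s): [2.39, 2.39, 2.79, 3.14, 3.14, 3.14].

INTERFACE

Orientations are given as a rotation vector (axis times angle).
In Python, from plant import robot gives the robot as it stands.
- The arm moves only by the shell command python3 -m pendant 'ROWS' [OPENING] [FORCE]. ROWS is JSON, a list of rows, each an object with "delta_pos": the shift along the tool's x, y, z in m, a list of three; "spin": the turn about the tool's z in rad. In form: [{"delta_pos": [dx, dy, dz], "spin": spin}, ...]. A call has 1 to 10 rows; each row is the pose to reach, as a shift and turn from the pose measured when the call began, along the tool's axes at that moment; what a row does not reach only later rows make up. A row lasts 1/10 s, in which the tool goes at most 50 mm and 8.59 degrees, less where a joint would pass 70% of its speed; a pose out of reach is approached as far as the arm can. A call with a gripper value outside its range is refused whole. OPENING is the closure, from -1 (fully open) to 1 (shut), set as the call begins (- or left out, the last holds). The fingers move at their own pace and stop on an object; FORCE is the grip in N (left out, the last holds). Time passes only in rows, so rows that repeat a pose let the fingers close. It gives the time, the measured TCP pose, the force and the opening at its end, in the units of the state.
- robot.read_state(): the state, without advancing time (a new reading comes with each control period).
- robot.read_camera(name): name is "side" or "top"; returns a dict with "color" (384x512x3 uint8, blue, green, red), "camera_matrix" (3x3 intrinsics, pixels), "R" (3x3) and "t" (3): a world point X has camera coordinates R X + t. Camera axes: x right, y down, z forward; pixel columns grow to the right and rows downward; lengths in m; the calibration is good to about 2 mm. A picture is of the moment at which its call begins. There is no depth.
- robot.close_job(): hands the job in, once; it reports no verdict.
Trained networks look in the newest picture that a camera, given by its name, has taken for a name from the list of things; names that differ only in an ending like _2 or _b are one class to them, and where a whole thing is asked for, a point or a joint stands for the part that bears it (a point fixed in the world has none). Each returns a list of dicts, best first, with "score" (0 to 1); they miss things now and then, are a little off and sometimes report something else, mostly with a low value. They report only what shows in the picture. A call takes as long as a camera call. They do not tell look-alikes from the thing itself.
- robot.outline_of(camera, label): "mask" (384x512 bool, what is visible of it).
- robot.mark_of(camera, label): "location" ([x, y, z] in m, in the coordinates of the camera as it stood for that picture, good to about 4 mm: a listed point, or the origin of a listed thing).
The state is a dict: "t": time; "q": joint angles; "dq": joint speeds; "joint_torque": joint torques, N m; "tool_pos": TCP position; "orientation": TCP orientation; "force": force on the tool from outside, world axes, zero at the start; "wrist_torque": the same for the moment, N m; "opening": finger opening in m.
Only numpy, scipy, OpenCV 4.12 (cv2) and the standard library are available. Lean on these libraries where they do the work, as an engineer would, in place of code of your own. Each camera call takes 0.05 s, during which the arm holds its last target.

## Working session

There is one attempt and no reset: what is moved stays moved. The work goes in short steps, Python scripts to look and compute and a shell command to move; the robot and the scene stay as the last step left them, time stands still between calls to the robot, and variables do not carry over. Pictures are saved under pics/ and viewed, and the job is handed in when it is done.

```bash
ls; mkdir -p pics; cat > h.py <<'E'
import numpy as np,cv2
from plant import robot
from scipy.spatial.transform import Rotation as Rn
def shot(cam,name=None):
    c=robot.read_camera(cam)
    if name: cv2.imwrite(f'pics/{name}.png',c['color'])
    return c
def w(c,p): return np.array(c['R']).T@(np.array(p)-np.array(c['t']))
def proj(c,X):
    x=np.array(c['camera_matrix'])@(np.array(c['R'])@np.array(X)+np.array(c['t'])); return x[:2]/x[2]
def ray(c,u,v,z):
    K=np.array(c['camera_matrix']);R=np.array(c['R']);o=-R.T@np.array(c['t'])
    d=R.T@np.linalg.solve(K,[u,v,1]); return o+d*(z-o[2])/d[2]
E
python3 - <<'E'
from h import *
for cam in ['side','top']:
    c=shot(cam,cam+'0')
    print(cam,'campos',-np.array(c['R']).T@c['t'])
    for l in ['flat_key_grip','flat_key_collar','knob_key_grip','key_block','unit','keyhole','plug_face']:
        for m in robot.mark_of(cam,l): 
            X=w(c,m['location']);print(l,round(m['score'],2),X.round(4),proj(c,X).round(0))
s=robot.read_state();print(s)
E
```

```text
pics
side campos [ 0.44620402 -0.82681064  0.48174617]
flat_key_grip 0.96 [ 0.4043 -0.2806  0.0632] [215. 266.]
flat_key_grip 0.84 [ 0.3922 -0.1998  0.0639] [209. 236.]
flat_key_grip 0.7 [ 0.5014 -0.2021  0.0756] [274. 228.]
flat_key_grip 0.66 [ 0.4846 -0.2965  0.0578] [268. 272.]
flat_key_grip 0.6 [ 0.5827 -0.2189  0.0594] [323. 239.]
flat_key_collar 0.92 [ 0.5866 -0.2216  0.0254] [325. 256.]
flat_key_collar 0.84 [ 0.4811 -0.2938  0.0284] [266. 287.]
flat_key_collar 0.66 [ 0.4036 -0.2804  0.029 ] [216. 283.]
flat_key_collar 0.65 [ 0.4992 -0.1978  0.0359] [272. 246.]
flat_key_collar 0.46 [ 0.4855 -0.1533 -0.0026] [263. 249.]
knob_key_grip 0.56 [ 0.4866 -0.1171  0.0669] [262. 207.]
key_block 0.9 [ 0.4892 -0.1558 -0.0031] [265. 250.]
unit 0.69 [0.5669 0.094  0.0022] [291. 184.]
keyhole 0.94 [0.5414 0.0865 0.1063] [280. 145.]
keyhole 0.19 [5.666e-01 9.620e-02 3.000e-04] [290. 184.]
plug_face 0.87 [0.5374 0.0834 0.0906] [279. 152.]
top campos [ 0.38969476 -0.08422287  0.92907235]
flat_key_grip 0.71 [ 0.393  -0.2032  0.062 ] [317. 235.]
flat_key_grip 0.68 [ 0.5016 -0.196   0.0688] [314. 1
[... 890 characters left out ...]
e 0.53 [ 0.5015 -0.1963  0.0774] [315. 186.]
{'t': 0.8, 'q': array([-1.28038220e+00,  1.30366378e-01,  1.48818462e+00, -5.63512388e-06,
        1.52300578e+00, -8.53810485e-02]), 'dq': array([-0.00016147, -0.00013191,  0.00109787, -0.00080469,  0.00047182,
       -0.00090284]), 'joint_torque': array([-9.29717207e-04, -5.59704065e+01, -4.92033756e+01,  7.67773809e-02,
        2.24178331e-02,  1.41693599e-05]), 'tool_pos': array([ 0.22024034, -0.55813   ,  0.21866377]), 'orientation': array([ 3.08626217e+00,  5.86823991e-01, -3.02863043e-06]), 'force': array([-0.41722128,  0.08338295, -0.31062393]), 'wrist_torque': array([-0.01897004, -0.00732322,  0.02602702]), 'opening': 0.09319224456904664}
```

```bash
python3 - <<'E'
from h import *
a=cv2.imread('pics/top0.png');b=cv2.imread('pics/side0.png')
cv2.imwrite('pics/top0c.png',cv2.resize(a[110:270,150:390],None,fx=3.3,fy=3.3,interpolation=2))
cv2.imwrite('pics/side0c.png',cv2.resize(b[120:320,180:380],None,fx=3,fy=3,interpolation=2))
E
```

```text
(no output)
```

View pics/top0c.png

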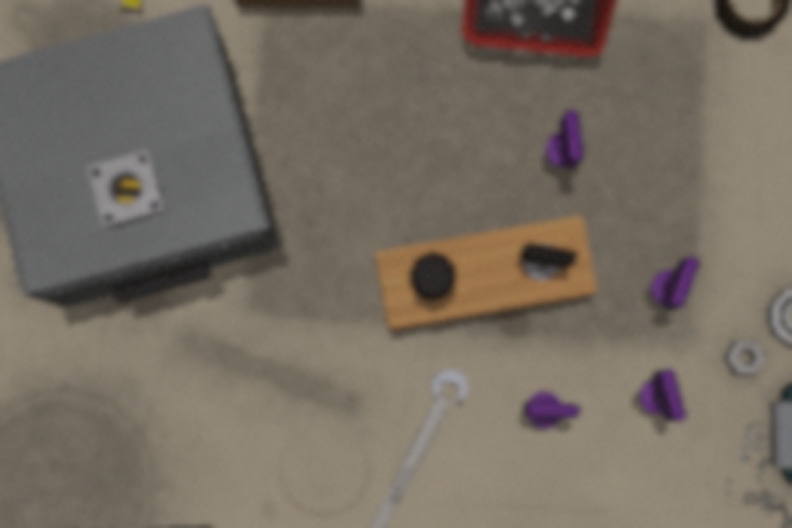

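View pics/side0c.png

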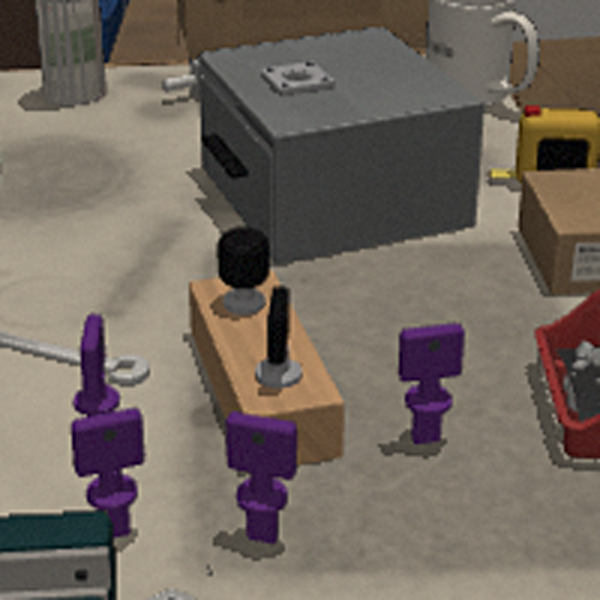

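View pics/top0.png

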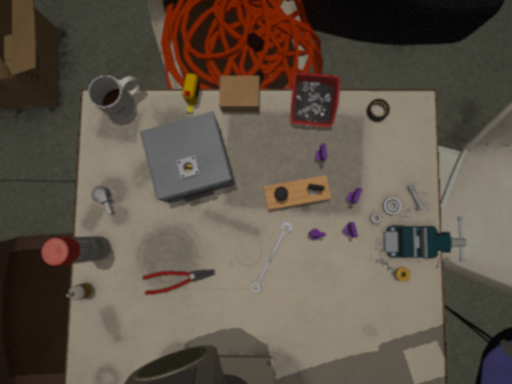

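View pics/side0.png

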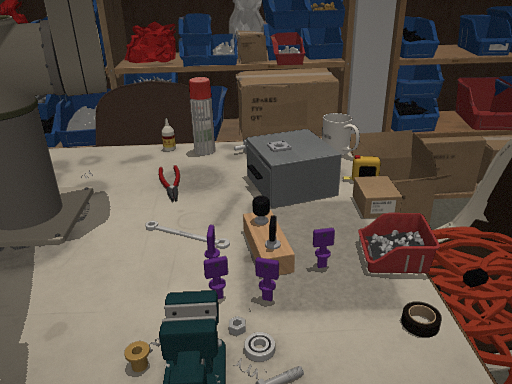

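The black flat key is the one in the block, at top-view pixel (316,188). The purple flat-grip keys at top (323,152), (356,198), (352,227) and (317,235) are look-alikes, and the black round knob is at (282,193). I'll enlarge the key and the lock.

```bash
python3 - <<'E'
from h import *
c=shot('top','top1'); s=shot('side','side1')
a=c['color'];b=s['color']
A=cv2.resize(a[170:215,260:335],(750,450),interpolation=cv2.INTER_CUBIC)
B=cv2.resize(a[145:185,165:210],(675,600),interpolation=cv2.INTER_CUBIC)
cv2.imwrite('pics/kz.png',A);cv2.imwrite('pics/lz.png',B)
cv2.imwrite('pics/ks.png',cv2.resize(b[190:280,235:310],(500,600),interpolation=cv2.INTER_CUBIC))
cv2.imwrite('pics/ls.png',cv2.resize(b[130:165,255:305],(800,560),interpolation=cv2.INTER_CUBIC))
E
```

```text
(no output)
```

View pics/kz.png

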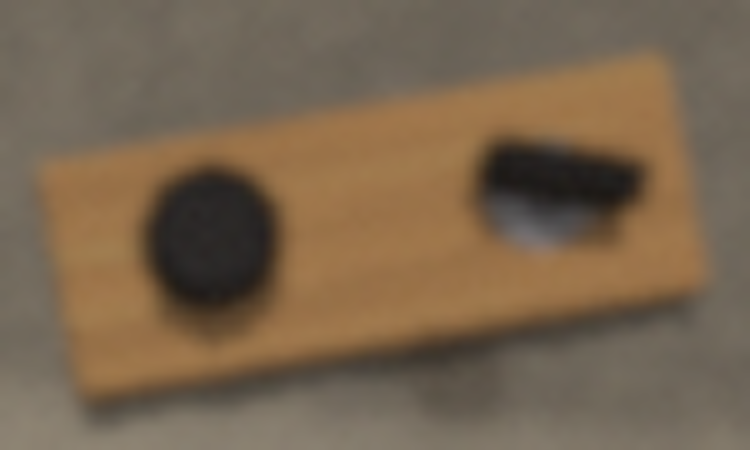

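View pics/lz.png

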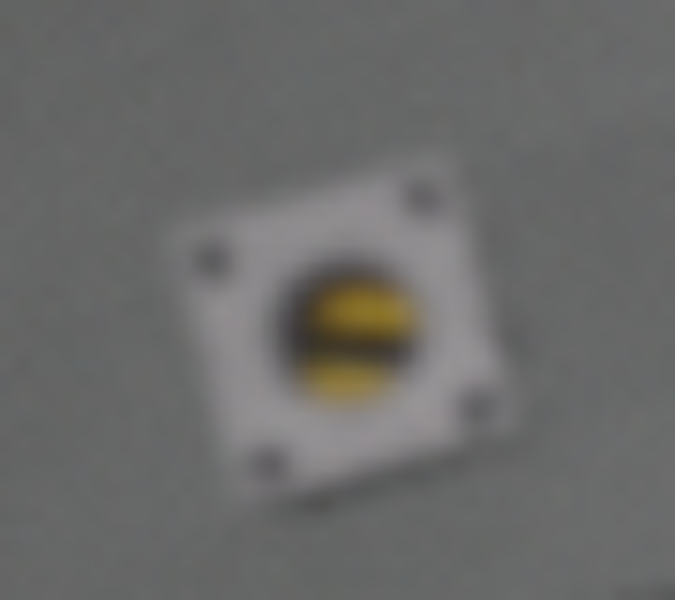

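View pics/ks.png

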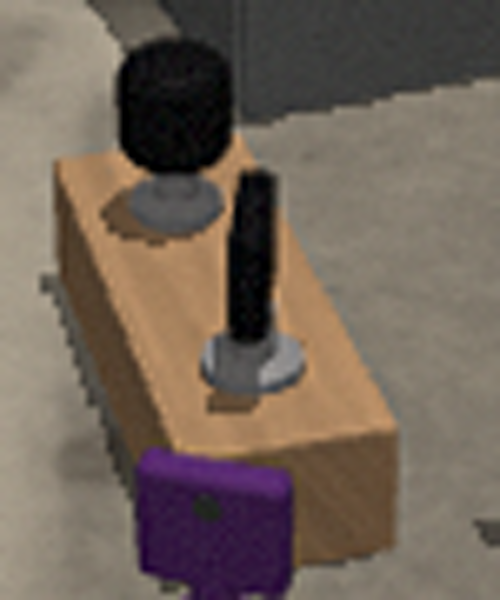

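View pics/ls.png

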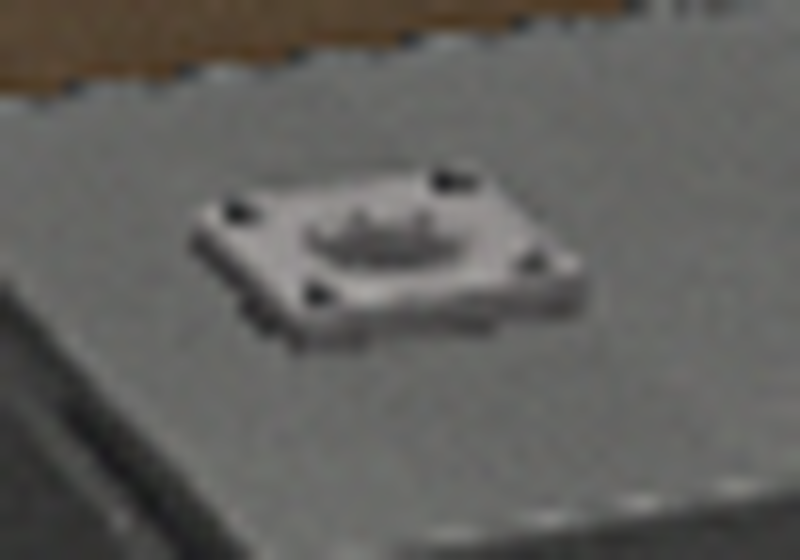

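The top view shows the grip, with a slight clockwise tilt. It also shows the slot as a dark band across the brass at about pixel (189,168), although it is described as hidden. I'll fit both by model.

```bash
cat >> h.py <<'E'
from scipy.optimize import minimize
def box(x,y,z,yaw,sx,sy,sz):
    P=np.array([[i*sx/2,j*sy/2,k*sz/2] for i in(-1,1) for j in(-1,1) for k in(-1,1)])
    return P@Rn.from_euler('z',yaw).as_matrix().T+[x,y,z]
def projm(c,P):
    x=(np.array(c['R'])@P.T).T+np.array(c['t']); x=x@np.array(c['camera_matrix']).T; return x[:,:2]/x[:,2:]
def render(c,P,roi,S=8):
    u0,v0,u1,v1=roi; p=projm(c,P); m=np.zeros(((v1-v0)*S,(u1-u0)*S),np.float32)
    h=cv2.convexHull(((p-[u0,v0]+.5)*S-.5).astype(np.float32)*16).round().astype(np.int32)
    cv2.fillConvexPoly(m,h,1,cv2.LINE_AA if False else 8,4)
    m=cv2.GaussianBlur(m,(0,0),S*0.6)
    return cv2.resize(m,(u1-u0,v1-v0),interpolation=cv2.INTER_AREA)
def fit(views,size,z,x0,free_z=False):
    # views: (c, roi, darkmap)
    def f(p):
        e=0
        for c,roi,D in views: e+=((render(c,box(p[0],p[1],z,p[2],*size),roi)-D)**2).sum()
        return e
    best=None
    for y0 in (x0[2]-.3,x0[2],x0[2]+.3):
        s0=np.array([x0[0],x0[1],y0]); sim=np.vstack([s0]+[s0+d for d in np.diag([.006,.006,.25])])
        r=minimize(f,s0,method='Nelder-Mead',options=dict(initial_simplex=sim,maxiter=300,xatol=1e-5,fatol=1e-3))
        if best is None or r.fun<best.fun: best=r
    return best.x,best.fun
def crop(img,roi): u0,v0,u1,v1=roi; return img[v0:v1,u0:u1].astype(np.float32)
E
python3 - <<'E'
from h import *
ct=shot('top','t2'); cs=shot('side','s2')
# key grip
rt=(303,178,330,198); rs=(262,210,284,243)
def dark(c,roi,lo,hi): g=crop(c['color'],roi).max(2); return np.clip((hi-g)/(hi-lo),0,1)
print(crop(ct['color'],rt).max(2)[8].astype(int)); print(crop(cs['color'],rs).max(2)[15].astype(int))
D1=dark(ct,rt,40,120); D2=dark(cs,rs,25,100)
D1[:, :]*=1
for vs in ([(ct,rt,D1)],[(cs,rs,D2)],[(ct,rt,D1),(cs,rs,D2)]):
    print('grip',fit(vs,(.010,.036,.032),.072,[.501,-.197,-.2]))
# housing
rt=(170,147,206,183)
g=crop(ct['color'],rt).min(2); print(g[18].astype(int))
L=np.clip((g-100)/(140-100),0,1)
L=cv2.morphologyEx(L,cv2.MORPH_CLOSE,np.ones((9,9)))
print('house',fit([(ct,rt,L)],(.042,.042,.0005),.106,[.5445,.0866,.26]))
rs=(262,135,298,158)
g=crop(cs['color'],rs).min(2); print(g[10].astype(int))
E
```

```text
[158 156 157 147 118  74  42  34  34  36  36  36  38  36  40  41  46  50
  60  70  85 111 138 154 153 140 123]
[ 93 100 168 168 186 184 179  43  14  23  20  16  18  27 109 182 169 141
 132 136 138 136]
grip (array([ 0.49888263, -0.19767871, -0.11994945]), np.float64(9.016557693481445))
grip (array([ 0.49855116, -0.20163279, -0.12957649]), np.float64(48.21890640258789))
grip (array([ 0.49889116, -0.19772522, -0.13153187]), np.float64(59.02972412109375))
[101 101 101 100 102 101 108 118 130 138 140 138 126 102  76  52  39  37
  42  42  44  64  94 127 138 140 134 116 102 101 101 102 103 102 102 104]
house (array([0.54044224, 0.08700268, 0.26108443]), np.float64(23.371259689331055))
[ 98 101 100 102  99  54  75 122 150 147 148 143  98  74  71  75  74  74
  75  73  74  92 127 143 142 143 107 124 109 101 104  99 100 102 103 103]
```

```bash
python3 - <<'E'
from h import *
c=shot('top')
roi=(180,158,198,176)
C=crop(c['color'],roi); s=C[...,2]-C[...,0]
print(s.astype(int)[4:16,2:16])
for k in range(4,12):
    col=s[4:15,k]; 
    # valley between the two brass peaks
    pk=np.argmax(col[:5]); pk2=6+np.argmax(col[6:]); 
    seg=col[pk:pk2+1]; wt=np.clip(seg.min()+25-seg,0,None); v=(wt*np.arange(pk,pk2+1)).sum()/wt.sum()
    print(k+180,round(v+162,2), ray(c,k+180,v+162,.092).round(4))
hx=np.array([.5404,.087]);
for yaw in(.261,):
    P=box(hx[0],hx[1],.106,yaw,.042,.042,0)
    big=cv2.resize(c['color'][145:185,165:210],(675,600),interpolation=cv2.INTER_CUBIC)
    h=cv2.convexHull(((projm(c,P)-[165,145]+.5)*15).astype(np.float32)).astype(int)
    cv2.polylines(big,[h],True,(0,255,0),1)
    a=np.linspace(0,6.28,60);Q=np.c_[hx[0]+.01*np.cos(a),hx[1]+.01*np.sin(a),0*a+.106]
    cv2.polylines(big,[((projm(c,Q)-[165,145]+.5)*15).astype(int)],True,(0,0,255),1)
    Q[:,2]=.092; cv2.polylines(big,[((projm(c,Q)-[165,145]+.5)*15).astype(int)],True,(255,0,0),1)
    k2=cv2.resize(c['color'][170:210,295:340],(675,600),interpolation=cv2.INTER_CUBIC)
    h=cv2.convexHull(((projm(c,box(.4989,-.1977,.072,-.13,.01,.036,.032))-[295,170]+.5)*15).astype(np.float32)).astype(int)
    cv2.polylines(k2,[h],True,(0,255,0),1)
    cv2.imwrite('pics/ov1.png',cv2.resize(np.hstack([big,k2]),(800,356)))
E
```

```text
[[ 1  1  0 -1  0  0  1  2  4  0  1  0  1  0]
 [ 0  0  1  0  7 14 20 20 15  9  3  0  0  0]
 [ 1  1  1  7 29 55 67 66 56 38 17  5  1  0]
 [ 1  0  3 20 51 77 92 96 94 72 37 11  1  1]
 [ 1  0  4 20 49 68 78 85 86 73 40 13  2  1]
 [ 0 -1  3 13 26 37 43 48 48 40 21  6  2  1]
 [ 0  0  4 16 26 27 26 22 16  9  2  0  0  0]
 [ 0  2  8 33 53 59 54 48 31 10  2  0  1  0]
 [ 1  1  9 34 64 77 76 65 41 16  3  1  0  0]
 [ 2  1  4 19 38 50 47 38 22  9  2  0  1  0]
 [ 0  1  1  5  9 14 13 10  4  2  0  1  0  0]
 [ 1  0  1  0  0  1  0  1  1  0  1  0  1  2]]
184 167.87 [0.5391 0.0972 0.092 ]
185 166.89 [0.5413 0.095  0.092 ]
186 167.44 [0.5401 0.0927 0.092 ]
187 167.62 [0.5397 0.0904 0.092 ]
188 167.76 [0.5394 0.0882 0.092 ]
189 168.0 [0.5389 0.0859 0.092 ]
190 168.29 [0.5383 0.0837 0.092 ]
191 168.9 [0.5369 0.0814 0.092 ]
```

View pics/ov1.png

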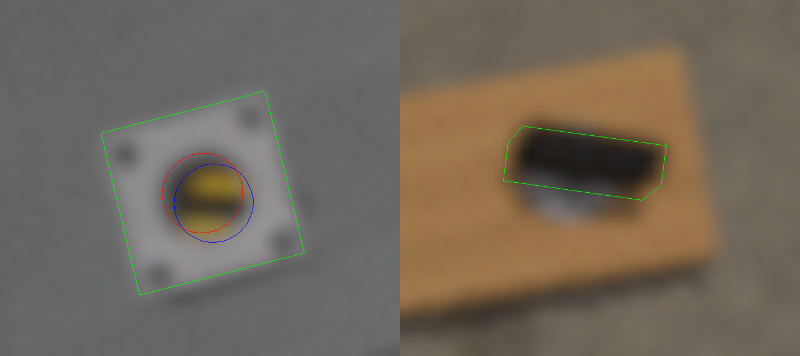

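```bash
python3 -m pendant '[{"delta_pos":[0.1,-0.06,0],"spin":-0.2},{"delta_pos":[0.2,-0.12,0],"spin":-0.4},{"delta_pos":[0.3,-0.18,0],"spin":-0.6},{"delta_pos":[0.392,-0.2326,0],"spin":-0.8},{"delta_pos":[0.392,-0.2326,0],"spin":-1.065},{"delta_pos":[0.392,-0.2326,0],"spin":-1.065},{"delta_pos":[0.392,-0.2326,0],"spin":-1.065},{"delta_pos":[0.392,-0.2326,0],"spin":-1.065},{"delta_pos":[0.392,-0.2326,0],"spin":-1.065},{"delta_pos":[0.392,-0.2326,0],"spin":-1.065}]' 0.2 20
```

```text
t: 2.05
tool_pos: [0.5021, -0.1934, 0.2188]
orientation: [-2.355, -2.078, -0.003]
force: [-0.3, 0.1, -0.2]
opening: 0.0371
```

```bash
python3 -m pendant '[{"delta_pos":[-0.0047,-0.0027,0.04],"spin":0},{"delta_pos":[-0.0047,-0.0027,0.08],"spin":0},{"delta_pos":[-0.0047,-0.0027,0.12],"spin":0},{"delta_pos":[-0.0047,-0.0027,0.12],"spin":0},{"delta_pos":[-0.0047,-0.0027,0.12],"spin":0}]'; python3 - <<'E'
from h import *
s=shot('side','s3'); t=shot('top','t3')
st=robot.read_state(); T=Rn.from_rotvec(st['orientation']).as_matrix(); print(st['tool_pos'],T.round(3))
b=s['color']; B=cv2.resize(b[170:270,230:320],(540,600),interpolation=cv2.INTER_CUBIC)
p=(proj(s,st['tool_pos'])-[230,170]+.5)*6; cv2.circle(B,tuple(p.astype(int)),4,(0,255,0),1)
A=t['color'][150:230,260:360]
cv2.imwrite('pics/s3c.png',B);cv2.imwrite('pics/t3c.png',cv2.resize(A,(700,560),interpolation=cv2.INTER_CUBIC))
E
```

```text
t: 2.55
tool_pos: [0.4983, -0.1978, 0.099]
orientation: [-2.355, -2.077, -0.002]
force: [-0.1, -0.6, 0.8]
opening: 0.0378
[ 0.50041557 -0.19868214  0.10160642] [[ 0.125  0.992  0.005]
 [ 0.992 -0.125 -0.   ]
 [ 0.     0.005 -1.   ]]
```

View pics/s3c.png

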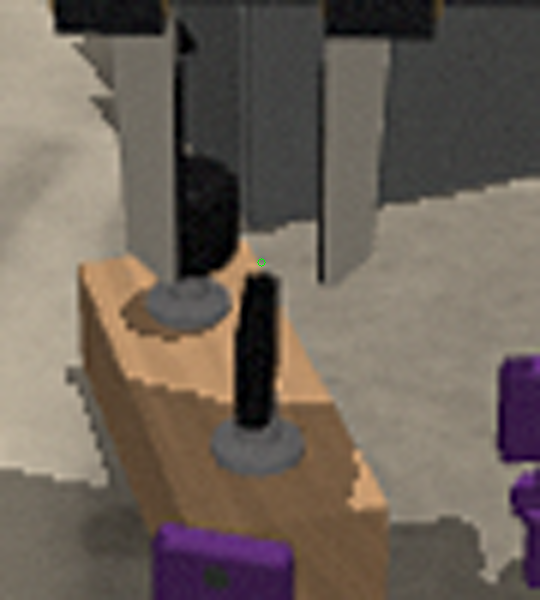

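View pics/t3c.png

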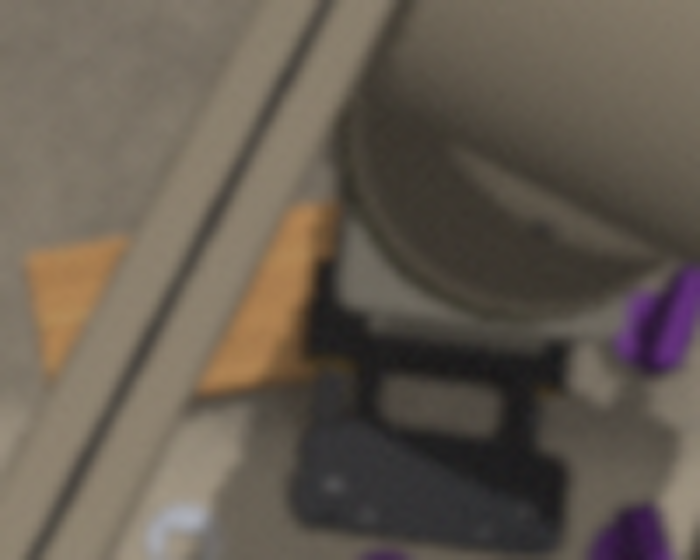

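The side view shows the black key's grip at crop (258,350), between the two fingers at (150,160) and (355,160). They clear the purple keys, so I'll descend and close.

```bash
python3 -m pendant '[{"delta_pos":[0,0,0.02],"spin":0},{"delta_pos":[0,0,0.04],"spin":0},{"delta_pos":[0,0,0.046],"spin":0},{"delta_pos":[0,0,0.046],"spin":0},{"delta_pos":[0,0,0.046],"spin":0}]'; python3 -c "
from h import *
print(robot.read_state()['tool_pos'])"; python3 -m pendant '[{"delta_pos":[0,0,0],"spin":0},{"delta_pos":[0,0,0],"spin":0},{"delta_pos":[0,0,0],"spin":0},{"delta_pos":[0,0,0],"spin":0},{"delta_pos":[0,0,0],"spin":0},{"delta_pos":[0,0,0],"spin":0},{"delta_pos":[0,0,0],"spin":0}]' 1 35
```

```text
t: 3.15
tool_pos: [0.5017, -0.1993, 0.0575]
orientation: [2.352, 2.074, 0.006]
force: [-0.6, -0.3, -0.5]
opening: 0.0373
[ 0.50171379 -0.19931966  0.05748918]
t: 3.85
tool_pos: [0.5018, -0.1994, 0.0577]
orientation: [2.352, 2.074, 0.006]
force: [-0.5, 0.6, 2.4]
opening: 0.01
```

```bash
python3 -m pendant '[{"delta_pos":[0,0,-0.02],"spin":0},{"delta_pos":[0,0,-0.05],"spin":0},{"delta_pos":[0,0,-0.09],"spin":0},{"delta_pos":[0,0,-0.13],"spin":0},{"delta_pos":[0,0,-0.13],"spin":0},{"delta_pos":[0,0,-0.13],"spin":0}]'; python3 - <<'E'
from h import *
st=robot.read_state(); T=Rn.from_rotvec(st['orientation']).as_matrix(); print(st['tool_pos'],T.round(3),st['q'])
d=np.array([.5405,.087,0])-st['tool_pos'];d[2]=0;print(T.T@d)
E
```

```text
t: 4.45
tool_pos: [0.5016, -0.1995, 0.1886]
orientation: [2.35, 2.073, 0.008]
force: [-0.5, 0.6, -0.9]
opening: 0.0096
[ 0.50157165 -0.1994726   0.18860627] [[ 0.125  0.992  0.009]
 [ 0.992 -0.125 -0.003]
 [-0.001  0.009 -1.   ]] [-0.4747689  -0.02626374  1.70530624  0.00179883  1.45335899 -0.34973654]
[ 0.28909121  0.00284266 -0.00039846]
```

```bash
python3 -m pendant '[{"delta_pos":[0.04,0,0],"spin":0.02},{"delta_pos":[0.085,0,0],"spin":0.05},{"delta_pos":[0.13,0.001,0],"spin":0.05},{"delta_pos":[0.175,0.001,0],"spin":0.05},{"delta_pos":[0.22,0.002,0],"spin":0.05},{"delta_pos":[0.26,0.002,0],"spin":0.05},{"delta_pos":[0.289,0.0028,0],"spin":0.05},{"delta_pos":[0.289,0.0028,0],"spin":0.05},{"delta_pos":[0.289,0.0028,0],"spin":0.05},{"delta_pos":[0.289,0.0028,0],"spin":0.05}]'; python3 -m pendant '[{"delta_pos":[0,0,0.01],"spin":0},{"delta_pos":[0,0,0.02],"spin":0},{"delta_pos":[0,0,0.02],"spin":0},{"delta_pos":[0,0,0.02],"spin":0}]'; python3 - <<'E'
from h import *
s=shot('side','s4'); t=shot('top','t4')
st=robot.read_state(); T=Rn.from_rotvec(st['orientation']).as_matrix(); print(st['tool_pos'],T.round(3),st['q'])
cv2.imwrite('pics/s4c.png',cv2.resize(s['color'][100:170,240:320],(680,595),interpolation=cv2.INTER_CUBIC))
cv2.imwrite('pics/t4c.png',cv2.resize(t['color'][120:210,130:250],(800,600),interpolation=cv2.INTER_CUBIC))
for c,n in((s,'side'),(t,'top')):
  for l in('flat_key_collar','flat_key_grip','keyhole'):
    for m in robot.mark_of(n,l)[:3]: X=w(c,m['location']);print(n,l,round(m['score'],2),X.round(4),proj(c,X).round(1))
E
```

```text
t: 5.45
tool_pos: [0.5397, 0.0859, 0.1869]
orientation: [2.403, 2.013, 0.005]
force: [-0.0, -1.2, 0.1]
opening: 0.0094
t: 5.85
tool_pos: [0.5393, 0.0854, 0.166]
orientation: [2.404, 2.013, 0.003]
force: [0.5, -0.1, -0.1]
opening: 0.0096
[0.54000486 0.08566908 0.16710709] [[ 0.175  0.984  0.007]
 [ 0.985 -0.175 -0.003]
 [-0.002  0.008 -1.   ]] [ 0.0660947   0.00983387  1.70914552 -0.00370972  1.4156896   0.24285403]
side flat_key_collar 0.94 [ 0.403  -0.2792  0.0282] [215.5 283.1]
side flat_key_collar 0.93 [ 0.583  -0.2201  0.0267] [322.9 255.4]
side flat_key_collar 0.91 [ 0.4834 -0.2919  0.0259] [267.6 286.9]
side flat_key_grip 0.93 [ 0.4829 -0.2912  0.0601] [267. 269.]
side flat_key_grip 0.78 [ 0.3941 -0.1992  0.0643] [210.2 235.3]
side flat_key_grip 0.77 [0.5399 0.0834 0.1822] [279.9 112.2]
side keyhole 0.81 [0.542  0.0844 0.1077] [280.7 144.3]
top flat_key_collar 0.61 [ 0.5847 -0.2161  0.0288] [320.3 154.6]
top flat_key_collar 0.58 [ 0.4815 -0.291   0.0282] [352.3 197.8]
top flat_key_collar 0.49 [ 0.3975 -0.2013  0.0268] [314.3 233.1]
top flat_key_grip 0.71 [ 0.4088 -0.2819  0.063 ] [352.3 228.4]
top flat_key_grip 0.7 [ 0.4825 -0.2894  0.0529] [354.1 196.3]
top flat_key_grip 0.59 [ 0.5843 -0.2148  0.0588] [321.6 152.1]
top keyhole 0.87 [0.5453 0.0863 0.1076] [187.5 163.9]
```

View pics/s4c.png

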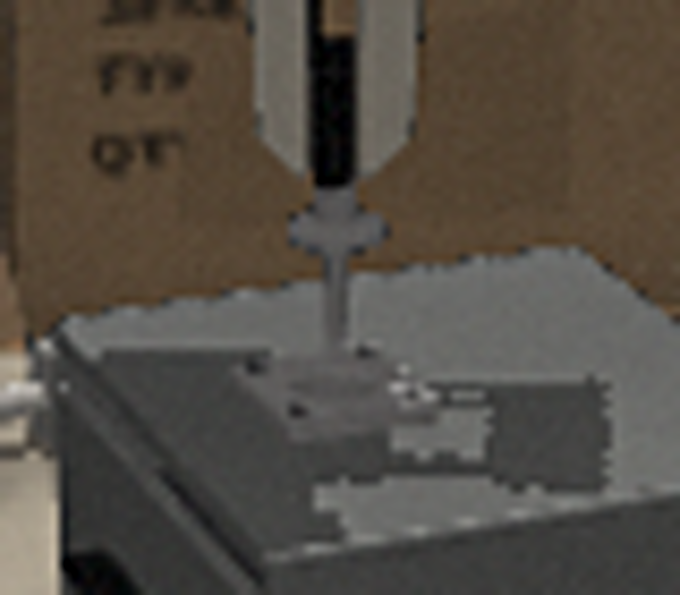

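View pics/t4c.png

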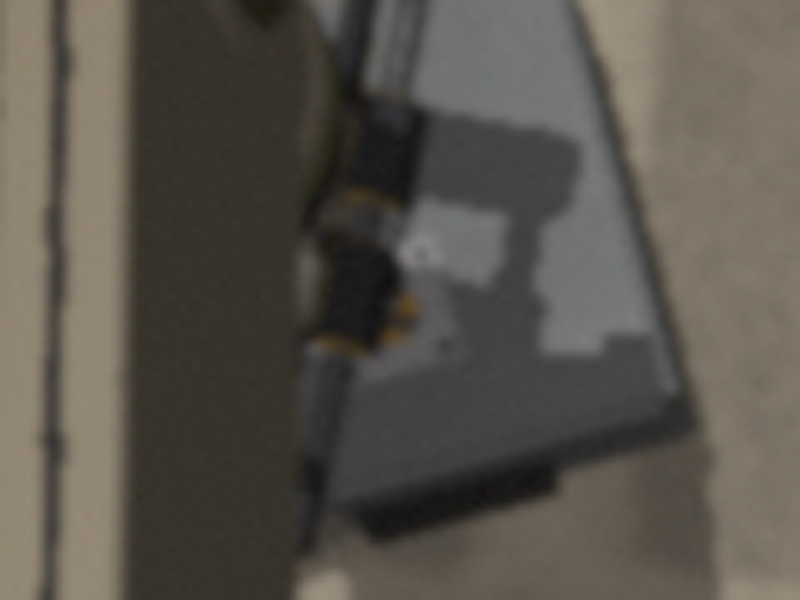

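```bash
python3 - <<'E'
from h import *
s0=cv2.imread('pics/side0.png'); s=shot('side'); st=robot.read_state(); p=st['tool_pos']; print(p)
im=s['color']
for r in range(124,142,2): print(r,im[r,272:287].max(1))
for z in(.165,.15,.135,.125,.116,.106,.092): print(z,proj(s,[p[0],p[1],z]).round(2))
# housing in side view: fit from first picture
roi=(258,132,300,162)
g=s0[roi[1]:roi[3],roi[0]:roi[2]].min(2).astype(np.float32)
L=np.clip((g-108)/(145-108),0,1); L=cv2.morphologyEx(L,cv2.MORPH_CLOSE,np.ones((9,15)))
print('house side',fit([(s,roi,L)],(.042,.042,.0003),.106,[.5405,.087,.26]))
cv2.imwrite('pics/hL.png',cv2.resize((L*255).astype(np.uint8),(672,480),interpolation=0))
E
```

```text
[0.54000225 0.0859521  0.16709949]
124 [85 86 79 47 90 71 81 87 83 82 70 87 66 84 86]
126 [88 85 89 96 94 91 95 90 94 92 91 92 93 88 90]
128 [88 83 80 62 82 84 85 86 85 85 85 84 39 82 89]
130 [90 85 87 89 89 86 86 86 76 87 87 82 84 86 84]
132 [ 85  85  85  84  81  83  84  89  74  67 120 112 102  87  95]
134 [ 93 103 106 107 111 109  91  81  78  89 113 109 108 107 109]
136 [106 104 105 104 105 108  94  82  84  97 109 109 107 109 105]
138 [104 104 106 109 105 107  95  82  84 110 112 108 107 108 112]
140 [106 105 106 108 107 108 110 108 110 121  90 105 122 111 109]
0.165 [279.79 119.51]
0.15 [279.76 126.07]
0.135 [279.73 132.54]
0.125 [279.71 136.81]
0.116 [279.69 140.61]
0.106 [279.67 144.8 ]
0.092 [279.65 150.6 ]
house side (array([0.53754815, 0.08844324, 0.27435808]), np.float64(10.131746292114258))
```

View pics/hL.png

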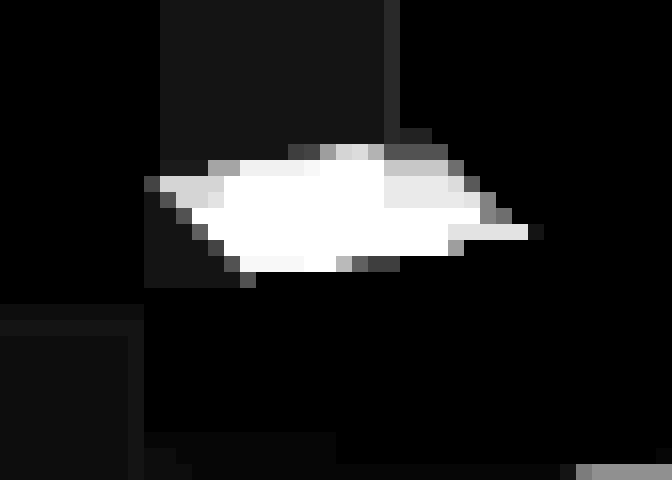

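```bash
python3 - <<'E'
from h import *
s0=cv2.imread('pics/side0.png').astype(float); s1=cv2.imread('pics/side1.png').astype(float);s2=cv2.imread('pics/s2.png').astype(float)
g=((s0+s1+s2)/3).mean(2)
print('cols',list(range(264,294)))
for r in range(138,153): print(r,g[r,264:294].astype(int))
E
```

```text
cols [264, 265, 266, 267, 268, 269, 270, 271, 272, 273, 274, 275, 276, 277, 278, 279, 280, 281, 282, 283, 284, 285, 286, 287, 288, 289, 290, 291, 292, 293]
138 [100 101 101 102 100 101 101 101 100 100 101 100 100  99 101 102 101 103
 104 104 105 105 104 104 104 103 102 101 101 101]
139 [101 100 100 100 101 102 101 103 102 102  99 101 102 101 100  99 103 103
 104 104 102 102 103 103 104 104 103 104 100 100]
140 [104 104 103 103 102 101 100  99  99  98  99  98  97  98  96  96  98 107
  86 105 113 102 102 103 103 102 103 103 100 100]
141 [104 104 103 102 103 103 101  99  97  97 106 108 118 119 131 139 141 135
  43  58  78 119  97 101 101 101 103 100 103 101]
142 [102 103 103 105 111  84 110 135 131 141 140 140 141 144 147 147 146 149
 136 135 136 141 124  99  99 103 101 102 103 102]
143 [100 105 106 121 142  47  64 118 148 147 147 138 133 101 139 137 129 103
 139 143 145 144 141 125  96 102 103 103 102 100]
144 [ 99 102 102  84 120 141 138 141 147 141 104 130 107  85  87  90  98  88
 117 125 131 142 143 142 126 109  99 102 103 104]
145 [101 103  98  54  76 122 152 148 148 144  99  76  7
[... 260 characters left out ...]
142 141 141 142
 145 148 151 149 133 107 103  96  93  89 105 103]
148 [101 100 103 103 104  96  56  76 122 146  50  73 133 158 156 136 121 120
 118 104  91  93  87  84  83  80  74  85 107 104]
149 [101 102 102 100 102 100  51  58  78 120 105 105  99  96  95  87  83  82
  80  77  76  77  76  76  74  67  68  89 106 105]
150 [100 103 101 100 103 102  94  53  57  72  87  88  77  75  79  78  76  73
  76  68  65  67  95  99  98 100  99 102 103 105]
151 [102 103  99 101 101 103 106  98  96  58  76  74  71  69  91  91  96  99
  98 100  99 100 103 102 102 104 100 102  99 103]
152 [103 102 103 103 102 101 104 104 106  96 100  99  99  97 103 103 101 103
 103 101 104 103 102 101 102 100 100  99  99 101]
```

```bash
python3 -m pendant '[{"delta_pos":[0.0004,-0.0013,0],"spin":0},{"delta_pos":[0.0004,-0.0013,0.005],"spin":0},{"delta_pos":[0.0004,-0.0013,0.010],"spin":0},{"delta_pos":[0.0004,-0.0013,0.015],"spin":0},{"delta_pos":[0.0004,-0.0013,0.019],"spin":0},{"delta_pos":[0.0004,-0.0013,0.019],"spin":0},{"delta_pos":[0.0004,-0.0013,0.019],"spin":0}]'; python3 - <<'E'
from h import *
s=shot('side','s5'); st=robot.read_state(); print(st['tool_pos'],st['force'],st['wrist_torque'])
cv2.imwrite('pics/s5c.png',cv2.resize(s['color'][100:170,240:320],(680,595),interpolation=cv2.INTER_CUBIC))
E
```

```text
t: 7.0
tool_pos: [0.5388, 0.0865, 0.1479]
orientation: [2.403, 2.013, 0.005]
force: [0.3, 1.2, -0.2]
opening: 0.0097
[0.53899141 0.08648047 0.1481827 ] [ 0.1836322   0.27808303 -0.26081363] [-0.05678153 -0.0886777  -0.00167856]
```

View pics/s5c.png

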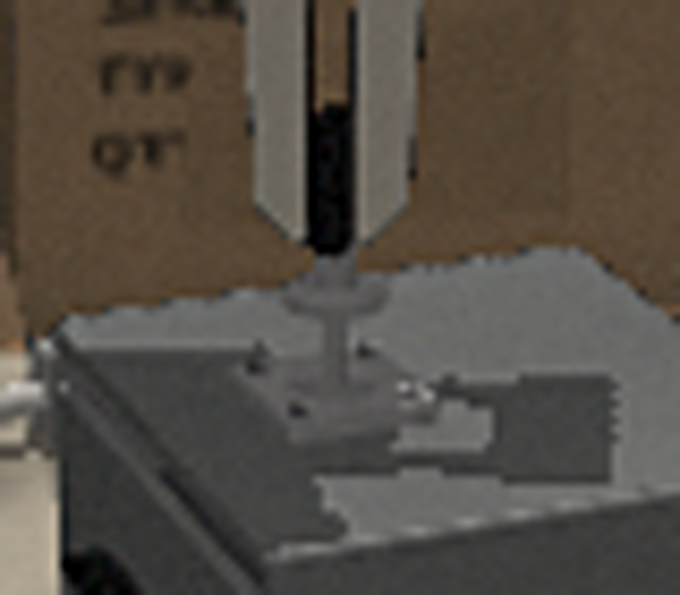

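The blade goes into the hole at crop (335,385), and no force shows. I'll continue down gently.

```bash
python3 -m pendant '[{"delta_pos":[0,0,0.003],"spin":0},{"delta_pos":[0,0,0.005],"spin":0},{"delta_pos":[0,0,0.007],"spin":0},{"delta_pos":[0,0,0.0085],"spin":0},{"delta_pos":[0,0,0.0085],"spin":0}]';python3 -m pendant '[{"delta_pos":[0,0,0.001],"spin":0},{"delta_pos":[0,0,0.002],"spin":0},{"delta_pos":[0,0,0.003],"spin":0},{"delta_pos":[0,0,0.003],"spin":0}]'; python3 -c "
from h import *
s=robot.read_state();print(s['tool_pos'],s['force'],s['wrist_torque'])"
```

```text
t: 7.55
tool_pos: [0.5389, 0.0865, 0.1393]
orientation: [2.403, 2.014, 0.005]
force: [-0.9, 0.3, 0.1]
opening: 0.0099
t: 7.95
tool_pos: [0.5388, 0.0864, 0.1361]
orientation: [2.403, 2.014, 0.004]
force: [-0.1, 0.4, -0.5]
opening: 0.0099
[0.53875012 0.08642457 0.13613065] [-0.08100606  0.44992926 -0.52876729] [-4.06014038e-02 -6.74001241e-02 -8.94901880e-05]
```

```bash
python3 -m pendant '[{"delta_pos":[0,0,0.002],"spin":0},{"delta_pos":[0,0,0.004],"spin":0},{"delta_pos":[0,0,0.006],"spin":0},{"delta_pos":[0,0,0.006],"spin":0}]';python3 -m pendant '[{"delta_pos":[0,0,0.001],"spin":0},{"delta_pos":[0,0,0.002],"spin":0},{"delta_pos":[0,0,0.003],"spin":0},{"delta_pos":[0,0,0.0035],"spin":0},{"delta_pos":[0,0,0.0035],"spin":0}]'; python3 -c "
from h import *
s=robot.read_state();print(s['tool_pos'],s['force'],s['wrist_torque'])"
```

```text
t: 8.35
tool_pos: [0.5385, 0.0864, 0.1296]
orientation: [2.403, 2.014, 0.004]
force: [0.6, -0.5, -0.9]
opening: 0.0101
t: 8.85
tool_pos: [0.5385, 0.0864, 0.126]
orientation: [2.403, 2.014, 0.004]
force: [0.2, 0.4, -0.6]
opening: 0.0097
[0.53848806 0.08638257 0.12604794] [ 0.15557496  0.35795154 -0.60495008] [-0.04651642 -0.04429027 -0.0191909 ]
```

```bash
python3 -m pendant '[{"delta_pos":[0,0,0.001],"spin":0},{"delta_pos":[0,0,0.002],"spin":0},{"delta_pos":[0,0,0.002],"spin":0},{"delta_pos":[0,0,0.002],"spin":0}]'; python3 - <<'E'
from h import *
s=shot('side','s6'); st=robot.read_state(); print(st['tool_pos'],st['force'],st['wrist_torque'])
cv2.imwrite('pics/s6c.png',cv2.resize(s['color'][100:170,240:320],(680,595),interpolation=cv2.INTER_CUBIC))
E
```

```text
t: 9.25
tool_pos: [0.5387, 0.0864, 0.1257]
orientation: [2.403, 2.014, 0.004]
force: [-6.3, -0.5, 11.2]
opening: 0.0098
[0.53872192 0.08636482 0.12574232] [-6.04269844  0.08493559 11.55971884] [-0.14637578  1.20414192 -0.00583195]
```

View pics/s6c.png

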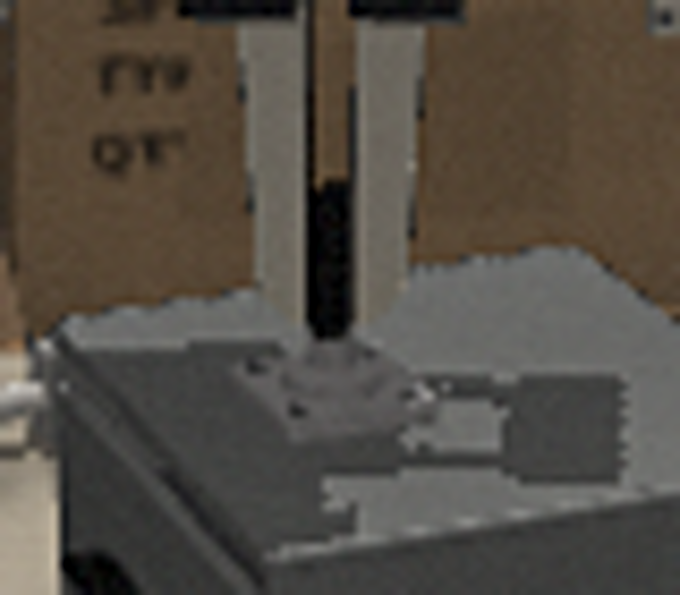

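```bash
python3 -m pendant '[{"delta_pos":[0,0,0],"spin":0.06},{"delta_pos":[0,0,0.0003],"spin":0.14},{"delta_pos":[0,0,0.0003],"spin":0.22},{"delta_pos":[0,0,0.0003],"spin":0.3},{"delta_pos":[0,0,0.0003],"spin":0.38},{"delta_pos":[0,0,0.0003],"spin":0.4},{"delta_pos":[0,0,0.0003],"spin":0.4}]' 1 50; python3 - <<'E'
from h import *
st=robot.read_state(); o=Rn.from_rotvec(st['orientation']).as_matrix();print(np.arctan2(o[1,1],o[0,1]),st['tool_pos'],st['force'],st['wrist_torque'])
E
```

```text
t: 10.0
tool_pos: [0.5388, 0.0865, 0.126]
orientation: [2.754, 1.498, 0.007]
force: [-3.3, 0.4, 5.8]
opening: 0.0093
-0.5743977457370575 [0.53877442 0.08650592 0.12595738] [-3.2565573   0.43858965  5.80098442] [0.02878586 0.67135614 0.08723334]
```

Turned 0.4 rad with a counter-torque of about 0.09 N m, which matches the plug friction. I'll continue.

```bash
python3 -m pendant '[{"delta_pos":[0,0,0.0003],"spin":0.07},{"delta_pos":[0,0,0.0003],"spin":0.14},{"delta_pos":[0,0,0.0003],"spin":0.21},{"delta_pos":[0,0,0.0003],"spin":0.28},{"delta_pos":[0,0,0.0003],"spin":0.35},{"delta_pos":[0,0,0.0003],"spin":0.4},{"delta_pos":[0,0,0.0003],"spin":0.4},{"delta_pos":[0,0,0.0003],"spin":0.4}]'; python3 - <<'E'
from h import *
st=robot.read_state(); o=Rn.from_rotvec(st['orientation']).as_matrix();print(np.arctan2(o[1,1],o[0,1]),st['tool_pos'],st['force'],st['wrist_torque'])
s=shot('side','s7'); cv2.imwrite('pics/s7c.png',cv2.resize(s['color'][90:220,200:360],(738,600),interpolation=cv2.INTER_CUBIC))
E
```

```text
t: 10.8
tool_pos: [0.5389, 0.0865, 0.1259]
orientation: [2.997, 0.925, 0.009]
force: [-1.9, 0.6, 3.2]
opening: 0.0098
-0.971798476808456 [0.53893283 0.08649879 0.12585966] [-1.92127298  0.63423119  3.17293684] [0.03210037 0.28271485 0.02348976]
```

View pics/s7c.png

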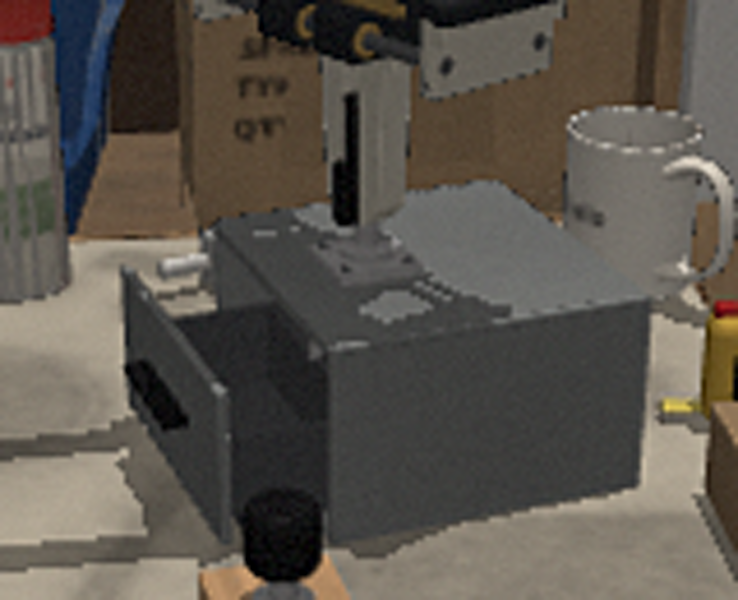

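The drawer front at crop (175,400) stands out, and the collar at (370,255) sits on the lock. I'll release with a small opening and lift.

```bash
python3 -m pendant '[{"delta_pos":[0,0,0],"spin":0},{"delta_pos":[0,0,0],"spin":0},{"delta_pos":[0,0,0],"spin":0},{"delta_pos":[0,0,0],"spin":0},{"delta_pos":[0,0,0],"spin":0},{"delta_pos":[0,0,0],"spin":0}]' 0.2 && python3 -m pendant '[{"delta_pos":[0,0,-0.01],"spin":0},{"delta_pos":[0,0,-0.03],"spin":0},{"delta_pos":[0,0,-0.06],"spin":0},{"delta_pos":[0,0,-0.1],"spin":0},{"delta_pos":[0,0,-0.14],"spin":0},{"delta_pos":[0,0,-0.14],"spin":0},{"delta_pos":[0,0,-0.14],"spin":0}]'; python3 - <<'E'
from h import *
st=robot.read_state();print(st['tool_pos'],st['force'])
s=shot('side','s8'); cv2.imwrite('pics/s8c.png',cv2.resize(s['color'][90:220,200:360],(738,600),interpolation=cv2.INTER_CUBIC))
for l in('flat_key_grip','flat_key_collar'):
  for m in robot.mark_of('side',l): print(l,m['score'],w(s,m['location']).round(4))
E
```

```text
t: 11.45
tool_pos: [0.5389, 0.0865, 0.1258]
orientation: [2.997, 0.925, 0.009]
force: [-0.5, 0.7, 0.7]
opening: 0.0372
t: 12.15
tool_pos: [0.5388, 0.087, 0.2679]
orientation: [2.996, 0.925, 0.014]
force: [-0.6, 0.2, -0.6]
opening: 0.0373
[0.53883757 0.08701127 0.26790123] [-0.60441584  0.21610902 -0.59765713]
flat_key_grip 0.94 [ 0.4821 -0.2906  0.0585]
flat_key_grip 0.7 [ 0.5821 -0.2187  0.059 ]
flat_key_grip 0.5 [ 0.394  -0.2008  0.0586]
flat_key_collar 0.86 [ 0.4029 -0.2793  0.0294]
flat_key_collar 0.83 [ 0.4826 -0.2959  0.0242]
flat_key_collar 0.76 [ 0.5863 -0.2205  0.0241]
flat_key_collar 0.72 [0.5414 0.0892 0.1053]
flat_key_collar 0.57 [ 0.397  -0.2013  0.0254]
```

View pics/s8c.png

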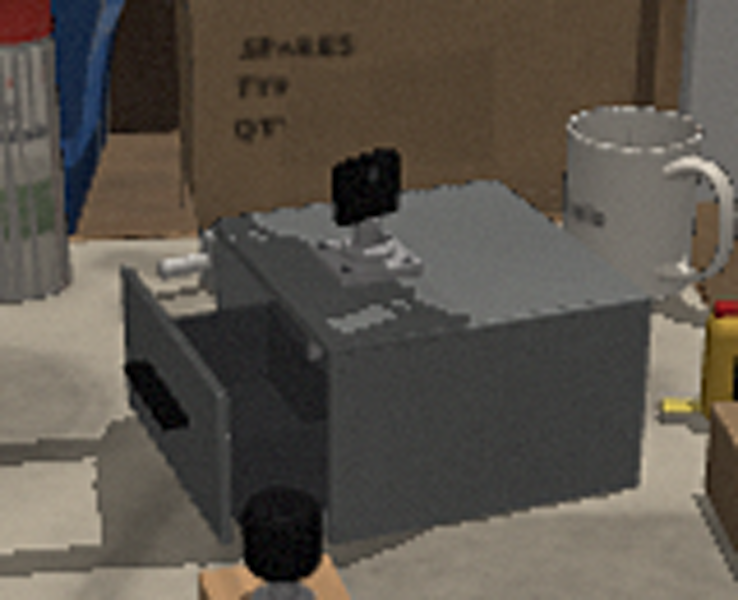

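The black key stands home in the lock at crop (365,190), the drawer is out, and the knob key is still in its block at (285,540). The gripper is clear, so I'll hand in the job.

```bash
python3 -c "
from h import *
print(robot.close_job(), robot.read_state()['t'])"
```

```text
the job is handed in; nothing more can be done
the job is handed in; nothing more can be done
```

The job is done and handed in at about 12 s of the 61 s allowed: the flat key is fully home in the lock and released, and the drawer is out.

I took the black flat key from the block and lowered it into the lock with its blade lined up with the slot, which the top camera could see. It dropped straight in without any searching. It bottomed out at TCP height 0.1257 m with an 11 N push, the height expected with the collar on the lock's top face. I then turned it 0.8 rad clockwise, and the drawer sprang out.

**Last checks:**
- After release, the side view shows the key upright in the lock. The network puts its collar at z = 0.105, against 0.106 for fully home.
- The drawer looked equally far out before and after release. I did not measure how far.
- The gripper was clear at z = 0.268 with no contact force. The round-knobbed key stayed in its block and the purple look-alikes were not touched.

**What disagreed:**
- The two cameras put the lock 1–3 mm apart in x, so I aligned the blade to the hole within the side picture.
- In the last picture the networks did not find the flat key's grip, only its collar, so for the grip I relied on the picture itself.

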